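# Clamp the whetstone in its sprung holder

## Robot

A 6-joint arm with a two-finger parallel gripper is mounted at the origin on a cart in front of the work surface, level with it; the furniture and walls round the work are solid. World frame = base frame: x ahead of the robot, y to its left, z up, the work surface at z = 0. Lengths are in m, angles in rad, forces in N, time in s.
With the tool pointing down it reaches from about 0.3 to 0.775 m from the base axis. Payload 14.6 kg.
Tool frame: the origin (TCP) lies at the very end of the fingers, on their centre line; the grasp point (between the pads) lies 19 mm behind it; z points along the fingers, y is the line along which they close (so a half turn about z gives the same grasp; the last joint's range is limited). The gripper opens to 94 mm and grips with 3 to 60 N. Pads are 16 mm wide; open, the fingers measure 119 mm over their backs; the gripper's body (75 mm by 177 mm) begins 78 mm behind the grasp point.
Start: joints at [1.167, 0.3, 1.521, -0, 1.321, -0.067], TCP at [0.182, 0.519, 0.205] pointing down, gripper open.
Joint ranges: [-3.03, 3.03], [-0.79, 2.21], [0.23, 2.52], [-1.04, 4.18], [0, 3.07], [-2.55, 2.55]. Speed limits (rad/s): [2.22, 2.22, 2.57, 3.14, 3.14, 3.14].

## Interface

Orientations are given as [roll, pitch, yaw] about the fixed x, y, z axes, in that order (R = Rz(yaw) Ry(pitch) Rx(roll)).
In Python, from station import status, vision, order, silhouettes gives the robot as it stands. The module is installed in compiled form; this text tells all that it offers.
- The arm moves only by the shell command python3 -m pendant 'ROWS' [FORCE]. ROWS is JSON, one flat list of numbers, 7 for each row, row after row: the shift along the tool's x, y, z in units of 500 mm (1.0 is 500 mm), then the turn, a rotation vector about the tool's x, y, z in units of 90 degrees (1.0 is 90 degrees), then the opening, from -1 (shut) to 1 (fully open). A call has 1 to 12 rows; each row is the pose to reach, as a shift and turn from the pose commanded when the call began, along the tool's axes at that moment; what a row does not reach only later rows make up. A row lasts 1/10 s, in which the tool goes at most 50 mm and 8.59 degrees, less where a joint would pass 70% of its speed; a pose out of reach is approached as far as the arm can. A call with a number of a shift or a turn outside -1 to 1 is refused whole. A call with a gripper value outside its range is refused whole. The fingers move at their own pace and stop on an object; FORCE is the grip in N (left out, the last holds). Time passes only in rows, so rows that repeat a pose let the fingers close. It gives the time, the measured TCP pose, the force, the opening and the grip force at its end, in the units of the state.
- status.get_obs(): the state, without advancing time (a new reading comes with each control period).
- vision.camera(name): name is "scene" or "top" or "wrist"; returns a dict with "pixels" (480x640x3 uint8, red, green, blue), "K" (3x3 intrinsics, pixels), "k1" (the pictures are not rectified: a ray, as slopes to the right and down, at radius r is drawn at 1 + k1 r^2 times it, then the intrinsics apply), "R" (3x3) and "t" (3): a world point X has camera coordinates R X + t. Camera axes: x right, y down, z forward; pixel columns grow to the right and rows downward; lengths in m; the calibration is good to about 2 mm. A picture is of the moment at which its call begins. There is no depth.
- order.hand_in(): hands the job in; it is judged then, once.
Trained networks look in a picture, given as the dict that the camera call returned (one of the last four; its "shot" number tells which), for a name from the list of things; names that differ only in an ending like _2 or _b are one class to them, and where a whole thing is asked for, a point or a joint stands for the part that bears it (a point fixed in the world has none). Each returns a list of dicts, best first, with "score" (0 to 1); they miss things now and then, are a little off and sometimes report something else, mostly with a low value. They report only what shows in the picture. A call takes as long as a camera call.
- silhouettes(target, picture): "region" (480x640 bool, what is visible of it) and "extent" ([left, top, right, bottom] in pixels, round what is visible of it).
The state is a dict: "time_s": time; "qpos": joint angles; "joint_vel": joint speeds; "tau": joint torques, N m; "ee_pos": TCP position; "eef_rot": TCP orientation; "force": force on the tool from outside, world axes, zero at the start; "moment": the same for the moment, N m; "grip_width": finger opening in m; "grip_force": force on a finger pad.
Only numpy, scipy, OpenCV 4.12 (cv2) and the standard library are available. Lean on these libraries where they do the work, as an engineer would, in place of code of your own. Each camera call takes 0.05 s, during which the arm holds its last target. There are 200 camera calls.

## Task

Set up the two-tone whetstone for sharpening, cream side up. Lift it out of the wooden drying rack, where it stands on its long edge, lay it flat on the bare worktop with the cream side up and let go of it, then take it again across its width. Clamp it in the steel stone holder: push the sprung jaw back with the end of the stone, lower the stone squarely onto both rubber rests and ease it back against the fixed stop, never letting the jaw snap back; leave the grey flattening stone in the rack and everything else where it is.

Things in the scene. Friction and masses are not known exactly. Their poses are not given: they have to be found in the camera images.
- whetstone: Two-layer sharpening stone, a block 180 x 60 x 27 mm, 0.5 to 0.75 kg; one broad side cream, the other brick red. Origin at its middle; x along the 180 mm, y along the 60 mm, z out of the cream side. Starts in either slot of the rack on a long edge, y upright, cream side facing away from the robot, its top edge 74 mm above the worktop.
- drying_rack: Low light-wood rack, fixed, 150 x 120 mm. Origin: middle of underside; x across the slots, away from the robot; y along them. Slots at x = -36 and +36 mm: 30 mm gaps between 10 mm dowels that stand at y = -50 and +50 mm, tops 53 mm above the worktop. The stones stand in them on 14 mm rails. The worktop between rack and sink, round x = 0.54, y = 0.17 m, is bare.
- flattening_stone: Dark grey block with grooved faces, 150 x 55 x 27 mm, standing on edge in the other slot of the rack, its upper edge 69 mm above the worktop. Origin at its middle. Stays there.
- stone_holder: Steel whetstone holder, 262 x 86 mm, fixed, in front of the sink. Origin: on the worktop under the middle of the clamped stone; x along the stone, from the fixed stop to the sprung jaw; z up. Two rubber-topped rests, 64 mm wide, at x = -60 and +60 mm, tops at z = 45 mm. Nothing stands beside the stone between the ends; the tray's rim is 21 mm high. More at the two points.
- sprung_jaw (a joint): Travel of the sprung jaw, m: 0 as it stands empty, growing as it is pushed outward along the holder's +x, at most 0.020; 0.006 when the stone is clamped. Spring force about 11 N at 0, 13 N at 0.006, 16 N at 0.015; hardly damped.
- jaw_face (a point): Middle of the sprung jaw's inner face, z = 57 mm; moves with the jaw. The jaw is 64 mm wide, its top at z = 69 mm, 24 mm above the rests. Empty, its face is at x = +84 mm of the holder: the gap is then 174 mm, 6 mm less than the stone.
- tumbler: Clear drinking glass, 81 mm wide, 91 mm high, at the back left of the sink; bystander. Origin at the centre of its underside.
- glass_jar: Clear jar with a pale lid, 72 mm wide, 112 mm high, at the back; bystander. Origin at the centre of its underside.
- honey_jar: Honey jar with black lid, 63 mm wide, 94 mm high, at the back; bystander. Origin at the centre of its underside.
- pink_cup: Pink mug, 84 mm wide, 101 mm high, at the left; bystander. Origin at the centre of its underside.
- fixed_stop (a point): Middle of the top edge of the fixed stop's inner face: x = -90 mm, z = 53 mm in the holder's frame, 8 mm above the rests. The stop is 64 mm wide and does not move.

How it is judged:
On the way:
1. the whetstone lies flat on the worktop, cream side up, let go (angle between whetstone's own z axis and vertical below 0.12 rad and height (world z) of whetstone below 0.02 m and contact force between the fingers and whetstone below 0.1 N and linear speed of whetstone below 0.03 m/s), for 0.2 s.
At the end, for the whole second after the job is handed in: The whetstone lies cream side up and level (0.04 rad) on both rests, clamped between fixed stop and sprung jaw: within 3 mm of its seat lengthwise and in height, 9 mm across, square within 0.06 rad, the jaw 3.5 to 9 mm out; at rest (x of whetstone in the frame of stone_holder between -0.003 and 0.003 m and y of whetstone in the frame of stone_holder between -0.009 and 0.009 m and z of whetstone in the frame of stone_holder between 0.0555 and 0.0615 m and angle between whetstone's own z axis and vertical below 0.04 rad and angle between the x axis of whetstone and the x axis of stone_holder, either way round below 0.06 rad and value of joint sprung_jaw between 0.0035 and 0.009 m and linear speed of whetstone below 0.01 m/s); the robot touches nothing.
It fails at once if the sprung jaw snaps back (faster than 0.12 m/s) (velocity of joint sprung_jaw below -0.12 m/s).
It fails at once if the flattening stone is taken from its place (moved more than 25 mm) (distance of flattening_stone from where it was at the start of the episode above 0.025 m).
It fails at once if the tumbler, glass jar, honey jar or pink mug is pushed about (moved more than 30 mm) (distance of any of tumbler, glass_jar, honey_jar, pink_cup from where it was at the start of the episode above 0.03 m).
It also fails if it takes over 54 s, if anything falls off the work surface, if the arm or the gripper's body presses on something with over 40 N, if the wrist force passes 120 N, or if a joint passes its speed limit or range.

## Working session

There is one attempt and no reset: what is moved stays moved. The work goes in short steps, Python scripts to look and compute and a shell command to move; the robot and the scene stay as the last step left them, time stands still between calls to the robot, and variables do not carry over. Pictures are saved under pics/ and viewed, at most 11 in all, crops included, and the job is handed in when it is done.

```bash
mkdir -p pics; python3 - <<'E'
from station import status, vision, silhouettes
import cv2,numpy as np
o=status.get_obs();print({k:np.round(v,3) for k,v in o.items()})
ims=[]
for n in ("scene","top"):
    c=vision.camera(n);p=c["pixels"].copy()
    print(n,"pos",-c["R"].T@c["t"],c["k1"],c["K"][0,0])
    for t in ("whetstone","drying_rack","flattening_stone","stone_holder","sprung_jaw"):
        for r in silhouettes(t,c)[:2]:
            print(t,round(r["score"],2),r["extent"],r["region"].sum())
    cv2.imwrite(f"pics/{n}0.png",p[:,:,::-1])
E
```

```text
{'time_s': np.float64(0.0), 'qpos': array([ 1.167,  0.3  ,  1.522,  0.   ,  1.321, -0.067]), 'joint_vel': array([ 0.001,  0.001, -0.001, -0.002, -0.001, -0.001]), 'tau': array([ 1.0000e-03, -5.3181e+01, -3.5273e+01,  7.1000e-02,  2.4000e-02,
       -0.0000e+00]), 'ee_pos': array([0.182, 0.519, 0.205]), 'eef_rot': array([-3.14 , -0.   ,  2.805]), 'force': array([-0.175, -0.312,  1.141]), 'moment': array([ 0.018, -0.002, -0.003]), 'grip_force': np.float64(0.0), 'grip_width': np.float64(0.094)}
scene pos [-0.17030797 -0.93459926  1.22685056] -0.206405237155222 624.8006415010758
whetstone 0.77 [223.4, 215.9, 291.0, 248.7] 1225
drying_rack 0.65 [232.6, 215.3, 275.1, 255.2] 293
flattening_stone 0.82 [239.0, 202.1, 287.5, 232.9] 748
sprung_jaw 0.61 [376.9, 290.6, 389.9, 321.9] 307
sprung_jaw 0.46 [236.2, 203.7, 288.7, 231.1] 781
top pos [0.32918249 0.16583738 1.28223075] -0.027992272743193276 480.89243807192827
whetstone 0.68 [239.7, 272.4, 301.4, 326.1] 937
drying_rack 0.77 [230.8, 251.0, 299.1, 323.4] 784
flattening_stone 0.95 [229.0, 255.1, 277.7, 301.7] 789
flattening_stone 0.49 [239.5, 272.1, 300.6, 326.1] 898
stone_holder 0.6 [357.9, 218.0, 453.3, 300.2] 3255
sprung_jaw 0.82 [423.9, 228.8, 447.3, 249.9] 259
sprung_jaw 0.5 [241.2, 175.3, 273.3, 210.5] 814
```

View pics/top0.png

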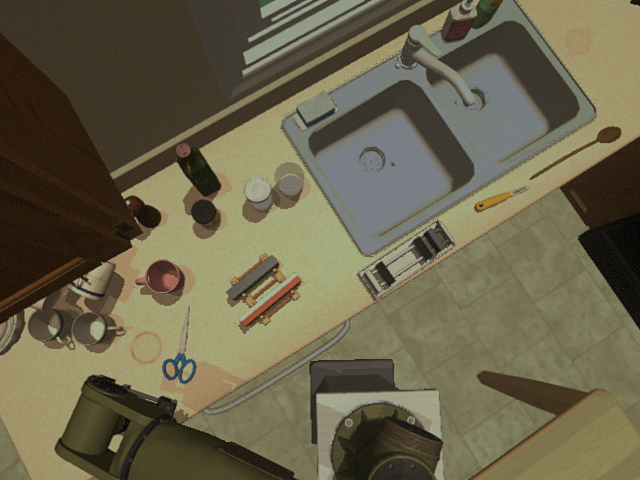

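View pics/scene0.png

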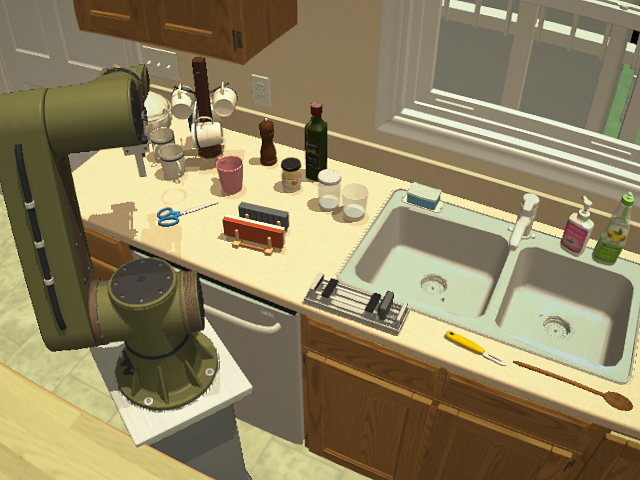

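```bash
cat > h.py <<'E'
import numpy as np,cv2
from scipy.spatial.transform import Rotation as Ro
from scipy.optimize import least_squares
from station import status, vision, silhouettes
def ray(c,uv):
    p=cv2.undistortPoints(np.float64(uv).reshape(-1,1,2),c["K"],np.array([c["k1"],0,0,0.]))[:,0]
    d=np.c_[p,np.ones(len(p))]@c["R"]; return -c["R"].T@c["t"],d
def plane(c,uv,z):
    o,d=ray(c,uv); return (o+d*((z-o[2])/d[:,2])[:,None])[:,:2]
def proj(c,X):
    return cv2.projectPoints(np.float64(X).reshape(-1,1,3),cv2.Rodrigues(c["R"])[0],c["t"],c["K"],np.array([c["k1"],0,0,0.]))[0][:,0]
def blockpts(x,y,zc,yaw,L,W,H,up):
    s=np.array([[i,j,k] for i in(-1,1) for j in(-1,1) for k in(-1,1)])*[L/2,W/2,H/2]
    return s@Ro.from_euler('z',yaw).as_matrix().T+[x,y,zc]
def hullmask(c,X):
    m=np.zeros((480,640),np.uint8)
    cv2.fillConvexPoly(m,cv2.convexHull(np.round(proj(c,X)*16).astype(np.int32)),1,shift=4);return m
def rect(reg):
    cs,_=cv2.findContours(np.uint8(reg),cv2.RETR_EXTERNAL,cv2.CHAIN_APPROX_NONE)
    return max(cs,key=cv2.contourArea)[:,0]
def move(target_pos,target_R):
    "shift and turn in pendant units from current measured pose"
    o=status.get_obs();R=Ro.from_euler('xyz',o["eef_rot"])
    s=R.inv().apply(np.array(target_pos)-o["ee_pos"])/.5
    t=(R.inv()*target_R).as_rotvec()/(np.pi/2)
    return np.round(s,4),np.round(t,4)
E
python3 - <<'E'
from h import *
for n in ("top","scene"):
    c=vision.camera(n)
    for t,z in (("whetstone",.06),("flattening_stone",.06),("sprung_jaw",.06),("stone_holder",.02),("drying_rack",.03)):
        rs=silhouettes(t,c)
        if not rs: continue
        m=rect(rs[0]["region"]);w=plane(c,m,z).astype(np.float32)
        r=cv2.minAreaRect(w*1000);b=cv2.boxPoints(r)
        e=[b[1]-b[0],b[2]-b[1]];e=max(e,key=np.linalg.norm)
        print(n,t,np.round(r[0],0),np.round(r[1],0),"long axis yaw",round(np.degrees(np.arctan2(e[1],e[0]))%180,1))
c=vision.camera("wrist");o=status.get_obs()
R=Ro.from_euler('xyz',o["eef_rot"]).as_matrix()
print("cam in tool",R.T@(-c["R"].T@c["t"]-o["ee_pos"]),"axes",np.round(R.T@c["R"].T,2),c["K"][0,0],c["k1"])
E
```

```text
top whetstone [392. 270.] [ 37. 186.] long axis yaw 127.9
top flattening_stone [449. 313.] [ 34. 150.] long axis yaw 127.7
top sprung_jaw [ 536. -157.] [61. 31.] long axis yaw 30.4
top stone_holder [496. -94.] [ 89. 271.] long axis yaw 121.6
top drying_rack [376. 249.] [ 24. 116.] long axis yaw 128.5
scene whetstone [384. 253.] [ 87. 207.] long axis yaw 128.1
scene flattening_stone [445. 297.] [ 69. 175.] long axis yaw 123.9
scene sprung_jaw [ 525. -169.] [98. 29.] long axis yaw 36.8
scene stone_holder [495. -94.] [133. 266.] long axis yaw 124.8
scene drying_rack [389. 216.] [46. 77.] long axis yaw 118.7
cam in tool [ 0.08117021 -0.00109535 -0.17910669] axes [[-0.   -0.96 -0.28]
 [ 1.   -0.   -0.  ]
 [ 0.   -0.28  0.96]] 384.4483611893159 -0.03575637320216026
```

```bash
python3 - <<'E'
from h import *
print(move([.392,.27,.2],Ro.from_euler('xyz',[np.pi,0,np.radians(127.9)])))
E
```

```text
(array([-0.5615, -0.3312,  0.0109]), array([-0.    ,  0.    ,  0.3645]))
```

```bash
python3 -m pendant '[-0.56,-0.33,0.01,0,0,0.3645,0.06,-0.56,-0.33,0.01,0,0,0.3645,0.06,-0.56,-0.33,0.01,0,0,0.3645,0.06,-0.56,-0.33,0.01,0,0,0.3645,0.06,-0.56,-0.33,0.01,0,0,0.3645,0.06,-0.56,-0.33,0.01,0,0,0.3645,0.06,-0.56,-0.33,0.01,0,0,0.3645,0.06,-0.56,-0.33,0.01,0,0,0.3645,0.06,-0.56,-0.33,0.01,0,0,0.3645,0.06]' 
python3 - <<'E'
from h import *
c=vision.camera("wrist");cv2.imwrite("pics/w1.png",c["pixels"][:,:,::-1])
for t,z in (("whetstone",.074),("flattening_stone",.069),("drying_rack",.05),("stone_holder",.02)):
  for s in silhouettes(t,c)[:1]:
    m=rect(s["region"]);w=plane(c,m,z).astype(np.float32)
    r=cv2.minAreaRect(w*1000);b=cv2.boxPoints(r);e=max([b[1]-b[0],b[2]-b[1]],key=np.linalg.norm)
    print(t,s["score"],np.round(s["extent"]),np.round(r[0],1),np.round(r[1],1),round(np.degrees(np.arctan2(e[1],e[0]))%180,2))
E
```

```text
time_s: 2.15
ee_pos: [0.3915, 0.2707, 0.2004]
eef_rot: [-3.142, -0.0, 2.231]
force: [-0.1, -0.2, 0.3]
grip_width: 0.0499
grip_force: 0.0
whetstone 0.68 [301. 119. 336. 329.] [391.6 268.5] [ 27.6 179.4] 128.26
flattening_stone 0.72 [379. 135. 427. 311.] [444.2 311. ] [ 36.2 150. ] 128.06
drying_rack 0.84 [277. 155. 432. 289.] [419.7 289.5] [ 41.  117.4] 128.43
stone_holder 0.89 [224. 429. 242. 476.] [486.8 -17.6] [19.3 71.8] 121.81
```

View pics/w1.png

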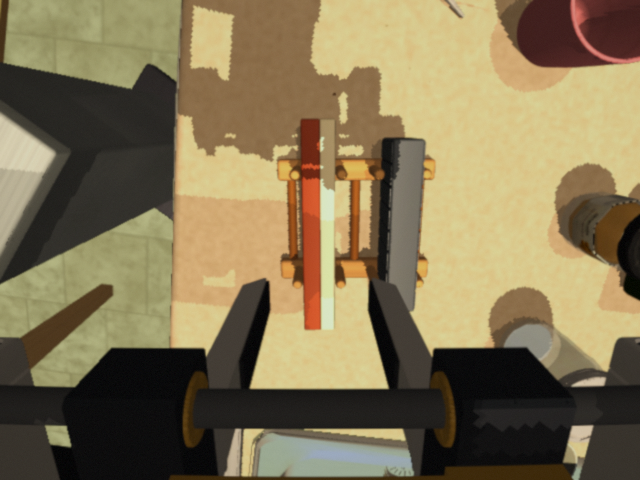

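```bash
python3 - <<'E'
from h import *
print(move([.3916,.2685,.038],Ro.from_euler('xyz',[np.pi,0,np.radians(128.25)])))
E
```

```text
(array([-0.0056, -0.0028,  0.3249]), array([ 0.   , -0.   , -0.003]))
```

```bash
python3 -m pendant '[-0.004,-0.002,0.1,0,0,-0.003,0.06,-0.004,-0.003,0.2,0,0,-0.003,0.06,-0.004,-0.003,0.26,0,0,-0.003,0.06,-0.004,-0.003,0.31,0,0,-0.003,0.06,-0.004,-0.003,0.325,0,0,-0.003,0.06,-0.004,-0.003,0.325,0,0,-0.003,0.06,-0.004,-0.003,0.325,0,0,-0.003,-1,-0.004,-0.003,0.325,0,0,-0.003,-1,-0.004,-0.003,0.325,0,0,-0.003,-1,-0.004,-0.003,0.325,0,0,-0.003,-1,-0.004,-0.003,0.325,0,0,-0.003,-1]' 40
```

```text
time_s: 3.5
ee_pos: [0.3921, 0.2687, 0.0389]
eef_rot: [3.14, 0.0, 2.237]
force: [-1.5, 1.5, 7.4]
grip_width: 0.0265
grip_force: 40.0
```

```bash
python3 -m pendant '[0,0,-0.04,0,0,0,-1,0,0,-0.12,0,0,0,-1,0,0,-0.22,0,0,0,-1,0,0,-0.3,0,0,0,-1,0,0,-0.3,0,0,0,-1]' 
python3 - <<'E'
from h import *
th=np.radians(50);yw=np.radians(31.6)
n=np.array([np.cos(yw),np.sin(yw),0]);u=np.array([-np.sin(yw),np.cos(yw),0])
a=np.sin(th)*n-np.array([0,0,np.cos(th)])
# tool x=u dir (yaw 121.6), z=a, y=z x x
R=Ro.from_matrix(np.c_[u,np.cross(a,u),a])
o=status.get_obs();print(np.round(o["qpos"],3),o["grip_force"],o["grip_width"])
P=np.array([.545,.161,0])+.0196*n
for z in(.19,.0283): print(move(P+[0,0,z],R))
print(P)
E
```

```text
time_s: 4.0
ee_pos: [0.393, 0.2692, 0.1927]
eef_rot: [3.134, 0.001, 2.237]
force: [0.7, 0.1, -7.3]
grip_width: 0.0267
grip_force: 40.0
[ 0.524  0.142  1.744 -0.     1.247 -0.143] 39.972803592681885 0.026726896924761934
(array([-0.3624,  0.1443,  0.0069]), array([-0.55  , -0.0314,  0.0684]))
(array([-0.3621,  0.1418,  0.3303]), array([-0.55  , -0.0314,  0.0684]))
[0.56169385 0.17127012 0.        ]
```

```bash
python3 -m pendant '[-0.09,0.035,0,0,0,0,-1,-0.18,0.07,0,-0.09,-0.005,0.01,-1,-0.27,0.11,0,-0.18,-0.01,0.025,-1,-0.36,0.144,0.007,-0.27,-0.015,0.035,-1,-0.362,0.144,0.007,-0.36,-0.02,0.045,-1,-0.362,0.144,0.007,-0.45,-0.025,0.055,-1,-0.362,0.144,0.007,-0.55,-0.0314,0.0684,-1,-0.362,0.144,0.007,-0.55,-0.0314,0.0684,-1,-0.362,0.144,0.007,-0.55,-0.0314,0.0684,-1,-0.362,0.144,0.007,-0.55,-0.0314,0.0684,-1]' 
python3 - <<'E'
from h import *
th=np.radians(50);yw=np.radians(31.6)
n=np.array([np.cos(yw),np.sin(yw),0]);u=np.array([-np.sin(yw),np.cos(yw),0])
a=np.sin(th)*n-np.array([0,0,np.cos(th)])
R=Ro.from_matrix(np.c_[u,np.cross(a,u),a])
o=status.get_obs();print(np.round(o["qpos"],3),o["grip_force"],o["grip_width"])
P=np.array([.545,.161,0])+.0196*n
for z in(.19,.05,.0283): print(move(P+[0,0,z],R))
c=vision.camera("scene");cv2.imwrite("pics/s2.png",c["pixels"][120:360,150:470,::-1])
E
```

```text
time_s: 5.0
ee_pos: [0.5584, 0.1699, 0.1815]
eef_rot: [2.281, -0.002, 2.121]
force: [-0.3, 0.9, -6.4]
grip_width: 0.0269
grip_force: 40.0
[ 0.067  0.095  2.074  1.141  0.4   -1.438] 39.99509632587433 0.026934307872125075
(array([-0.001 ,  0.0174, -0.0058]), array([-0.0078, -0.0003, -0.0013]))
(array([-0.0015, -0.1948,  0.1768]), array([-0.0078, -0.0003, -0.0013]))
(array([-0.0016, -0.2277,  0.2051]), array([-0.0078, -0.0003, -0.0013]))
```

View pics/s2.png

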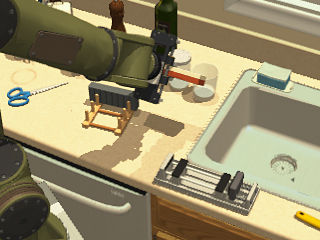

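```bash
python3 -m pendant '[0,-0.03,0.026,0,0,0,-1,0,-0.06,0.052,0,0,0,-1,0,-0.09,0.078,0,0,0,-1,0,-0.12,0.104,0,0,0,-1,0,-0.15,0.13,0,0,0,-1,0,-0.18,0.156,0,0,0,-1,0,-0.18,0.156,0,0,0,-1,0,-0.18,0.156,0,0,0,-1,0,-0.18,0.156,0,0,0,-1]' 
cat > t.py <<'E'
from h import *
import sys
th=np.radians(50);yw=np.radians(31.6)
n=np.array([np.cos(yw),np.sin(yw),0]);u=np.array([-np.sin(yw),np.cos(yw),0])
a=np.sin(th)*n-np.array([0,0,np.cos(th)])
R=Ro.from_matrix(np.c_[u,np.cross(a,u),a])
o=status.get_obs();print(np.round(o["qpos"],3),np.round(o["force"],1))
P=np.array([.545,.161,0])+.0196*n
for z in(.05,.0283): print(move(P+[0,0,z],R))
E
python3 t.py
```

```text
time_s: 5.95
ee_pos: [0.5613, 0.1712, 0.0664]
eef_rot: [2.276, 0.0, 2.123]
force: [1.1, 0.7, -6.9]
grip_width: 0.0273
grip_force: 40.0
[ 0.069  0.351  2.127  1.929  0.387 -2.282] [ 1.1  0.7 -6.9]
(array([-0.0003, -0.0245,  0.0219]), array([-0.0044, -0.0001,  0.0002]))
(array([-0.0003, -0.0575,  0.05  ]), array([-0.0044, -0.0001,  0.0002]))
```

```bash
sed -i 's/radians(50)/radians(40)/; s/.0196\*n/.0243*n/; s/(.05,.0283)/(.066,.0293)/' t.py; python3 t.py
```

```text
[ 0.069  0.351  2.127  1.929  0.387 -2.282] [ 1.1  0.7 -6.9]
(array([-0.0004,  0.006 ,  0.0083]), array([ 1.067e-01, -1.000e-04,  3.000e-04]))
(array([-0.0003, -0.0499,  0.0558]), array([ 1.067e-01, -1.000e-04,  3.000e-04]))
```

```bash
python3 -m pendant '[0,0.003,0.004,0.053,0,0,-1,0,0.006,0.008,0.106,0,0,-1,0,0.006,0.008,0.106,0,0,-1,0,-0.015,0.027,0.106,0,0,-1,0,-0.03,0.04,0.106,0,0,-1,0,-0.03,0.04,0.106,0,0,-1,0,-0.03,0.04,0.106,0,0,-1]'; python3 t.py
```

```text
time_s: 6.65
ee_pos: [0.5653, 0.174, 0.0407]
eef_rot: [2.443, -0.001, 2.122]
force: [-0.7, -0.3, -6.1]
grip_width: 0.0268
grip_force: 40.0
[ 0.109  0.392  2.037  1.35   0.286 -1.689] [-0.7 -0.3 -6.1]
(array([-0.0007,  0.0328, -0.0385]), array([ 0.    , -0.0003, -0.0002]))
(array([-0.0008, -0.0144,  0.0177]), array([ 0.    , -0.0003, -0.0002]))
```

```bash
python3 -m pendant '[0,-0.007,0.009,0,0,0,-1,0,-0.0144,0.0177,0,0,0,-1,0,-0.0144,0.0177,0,0,0,-1,0,-0.0144,0.0177,0,0,0,-1]'; python3 t.py
```

```text
time_s: 7.05
ee_pos: [0.5658, 0.174, 0.0299]
eef_rot: [2.443, -0.0, 2.122]
force: [0.3, -1.0, -7.2]
grip_width: 0.0269
grip_force: 40.0
[ 0.11   0.417  2.037  1.44   0.281 -1.782] [ 0.3 -1.  -7.2]
(array([-0.0004,  0.0461, -0.0555]), array([ 0.0004, -0.    , -0.0001]))
(array([-0.0004, -0.0012,  0.0007]), array([ 0.0004, -0.    , -0.0001]))
```

```bash
python3 -m pendant '[0,-0.002,0.002,0,0,0,-1,0,-0.003,0.0038,0,0,0,-1,0,-0.003,0.0038,0,0,0,-0.1,0,-0.003,0.0038,0,0,0,-0.1,0,-0.003,-0.03,0,0,0,0.1,0,-0.003,-0.12,0,0,0,0.1,0,-0.003,-0.22,0,0,0,0.1,0,-0.003,-0.28,0,0,0,0.1,0,-0.003,-0.28,0,0,0,0.1,0,-0.003,-0.28,0,0,0,0.1]'; python3 - <<'E'
from h import *
c=vision.camera("wrist");cv2.imwrite("pics/w3.png",c["pixels"][:,:,::-1])
for n in("wrist","top"):
  c=vision.camera(n)
  for s in silhouettes("whetstone",c)[:2]:
    m=rect(s["region"]);w=plane(c,m,.027).astype(np.float32)
    r=cv2.minAreaRect(w*1000);b=cv2.boxPoints(r);e=max([b[1]-b[0],b[2]-b[1]],key=np.linalg.norm)
    print(n,s["score"],np.round(s["extent"]),np.round(r[0],1),np.round(r[1],1),round(np.degrees(np.arctan2(e[1],e[0]))%180,2))
E
```

```text
time_s: 8.05
ee_pos: [0.4887, 0.1262, 0.1367]
eef_rot: [2.441, 0.001, 2.122]
force: [0.7, -0.8, 0.1]
grip_width: 0.052
grip_force: 0.0
wrist 0.86 [242. 116. 324. 340.] [537.2 155.7] [ 74.5 179.9] 120.93
top 0.96 [278. 215. 344. 269.] [544.7 161.7] [ 65.5 180.8] 121.12
```

View pics/w3.png

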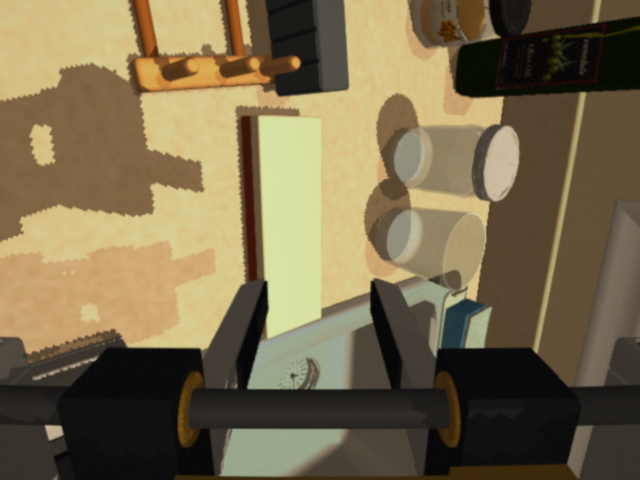

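```bash
python3 - <<'E'
from h import *
print(move([.527,-.145,.22],Ro.from_euler('xyz',[np.pi,0,np.radians(121.6)])), status.get_obs()["qpos"].round(2))
E
```

```text
(array([-0.5031, -0.0575, -0.2715]), array([ 0.4436, -0.001 ,  0.    ])) [-0.    0.02  2.2   0.88  0.46 -1.27]
```

```bash
python3 -m pendant '[0,-0.02,-0.1,0.08,0,0,0.4,-0.08,-0.03,-0.18,0.16,0,0,0.4,-0.16,-0.04,-0.2715,0.24,0,0,0.4,-0.25,-0.0575,-0.2715,0.32,0,0,0.4,-0.34,-0.0575,-0.2715,0.4,0,0,0.4,-0.42,-0.0575,-0.2715,0.4436,0,0,0.4,-0.503,-0.0575,-0.2715,0.4436,0,0,0.4,-0.503,-0.0575,-0.2715,0.4436,0,0,0.4,-0.503,-0.0575,-0.2715,0.4436,0,0,0.4,-0.503,-0.0575,-0.2715,0.4436,0,0,0.4]'; python3 - <<'E'
from h import *
for n in("wrist","top"):
  c=vision.camera(n)
  if n=="wrist": cv2.imwrite("pics/w4.png",c["pixels"][:,:,::-1])
  for t,z in (("whetstone",.027),("stone_holder",.021),("sprung_jaw",.069)):
   for s in silhouettes(t,c)[:1]:
    m=rect(s["region"]);w=plane(c,m,z).astype(np.float32)
    r=cv2.minAreaRect(w*1000);b=cv2.boxPoints(r);e=max([b[1]-b[0],b[2]-b[1]],key=np.linalg.norm)
    print(n,t,s["score"],np.round(s["extent"]),np.round(r[0],1),np.round(r[1],1),round(np.degrees(np.arctan2(e[1],e[0]))%180,2))
import pickle;c=vision.camera("wrist");pickle.dump(c,open("w4.pkl","wb"))
print(status.get_obs()["qpos"].round(2))
E
```

```text
time_s: 9.3
ee_pos: [0.5263, -0.1442, 0.2207]
eef_rot: [3.14, -0.002, 2.123]
force: [1.0, -0.5, -0.4]
grip_width: 0.0656
grip_force: 0.0
wrist whetstone 0.93 [473.   4. 553.  46.] [580.3  91. ] [69.5 35.8] 32.86
wrist stone_holder 0.82 [266.   2. 368. 280.] [494.3 -96.7] [ 87.  265.3] 121.61
wrist sprung_jaw 0.64 [283. 222. 351. 250.] [ 531.9 -156.7] [63.8 26. ] 31.58
top whetstone 0.75 [278. 211. 344. 271.] [545.1 160.5] [ 64.7 181.5] 122.0
top stone_holder 0.63 [360. 217. 446. 301.] [495.1 -92.6] [ 88.7 270.3] 121.51
top sprung_jaw 0.8 [428. 232. 443. 250.] [ 532.9 -155.4] [59.1 25.7] 30.27
[-0.34  0.28  1.51  0.    1.35 -0.89]
```

View pics/w4.png

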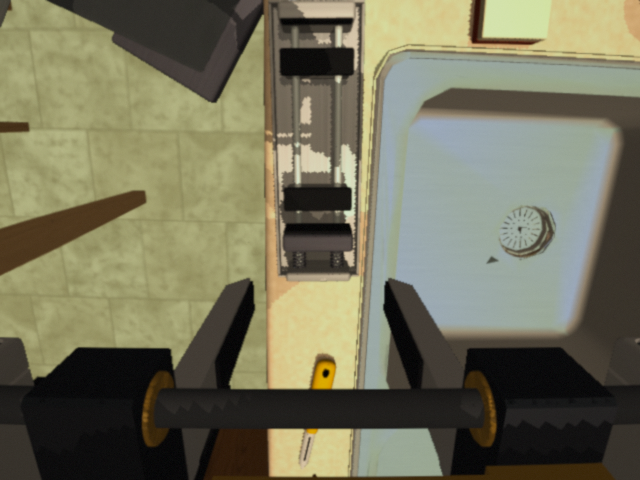

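```bash
cat > ov.py <<'E'
from h import *
import pickle,sys
c=pickle.load(open("w4.pkl","rb"))
x,y,yaw=.4945,-.0955,np.radians(-58.4)
if len(sys.argv)>1: x,y=float(sys.argv[1]),float(sys.argv[2]);yaw=np.radians(float(sys.argv[3]))
def H(p): return np.atleast_2d(p)@Ro.from_euler('z',yaw).as_matrix().T+[x,y,0]
S=4
im=cv2.resize(c["pixels"][0:290,255:385,::-1],None,fx=S,fy=S,interpolation=cv2.INTER_CUBIC)
def line(a,b,col):
    p=(proj(c,H([a,b]))-[255,0]+.5)*S-.5
    cv2.line(im,*[tuple(map(int,np.round(q))) for q in p],col,1)
w=.032
line([-.09,-w,.053],[-.09,w,.053],(0,0,255)); line([.084,-w,.069],[.084,w,.069],(0,0,255))
for s in(-.06,.06):
    line([s,-w,.045],[s,w,.045],(0,255,0))
    for k in(-w,w): line([s-.012,k,.045],[s+.012,k,.045],(0,255,0))
for k in(-w,w): line([.084,k,.069],[.1,k,.069],(0,255,255))
for k in(-.043,.043): line([-.1,k,.021],[.12,k,.021],(255,0,0))
a=im[:240];b=im[640:1120]
out=np.full((480,1044,3),0,np.uint8);out[:240,:520]=a;out[:480,524:]=b
cv2.imwrite(sys.argv[4] if len(sys.argv)>4 else "pics/ov.png",cv2.resize(out,(798,367),interpolation=cv2.INTER_AREA))
# edge profiles along centre strip
g=c["pixels"].astype(int).sum(2)[:, 312:324].mean(1);print([ (i,int(g[i])) for i in list(range(0,80))+list(range(180,262))])
print("pred rows",proj(c,H([[-.09,0,.053],[-.06,0,.045],[.06,0,.045],[.084,0,.069],[.084,-w,.069],[.084,w,.069]])))
E
python3 ov.py
```

```text
[(0, 414), (1, 467), (2, 516), (3, 535), (4, 537), (5, 534), (6, 535), (7, 540), (8, 548), (9, 556), (10, 564), (11, 571), (12, 574), (13, 576), (14, 566), (15, 508), (16, 359), (17, 161), (18, 56), (19, 39), (20, 42), (21, 44), (22, 54), (23, 108), (24, 156), (25, 179), (26, 183), (27, 185), (28, 184), (29, 183), (30, 184), (31, 254), (32, 397), (33, 442), (34, 435), (35, 432), (36, 438), (37, 425), (38, 428), (39, 459), (40, 472), (41, 443), (42, 390), (43, 339), (44, 318), (45, 287), (46, 201), (47, 89), (48, 38), (49, 35), (50, 35), (51, 34), (52, 34), (53, 35), (54, 35), (55, 34), (56, 34), (57, 33), (58, 34), (59, 33), (60, 34), (61, 36), (62, 34), (63, 32), (64, 35), (65, 33), (66, 33), (67, 35), (68, 37), (69, 37), (70, 32), (71, 32), (72, 28), (73, 43), (74, 101), (75, 162), (76, 169), (77, 160), (78, 201), (79, 215), (180, 298), (181, 281), (182, 225), (183, 167), (184, 151), (185, 130), (186, 75), (187, 49), (188, 57), (189, 62), (190, 67), (191, 67), (192, 67), (193, 65), (194, 65), (195, 65), (196, 67), (197, 66), (198, 65), (199, 64), (200, 64), (201, 65), (202, 65), (2
[... 173 characters left out ...]
218, 209), (219, 202), (220, 198), (221, 169), (222, 79), (223, 21), (224, 19), (225, 16), (226, 17), (227, 16), (228, 19), (229, 32), (230, 50), (231, 57), (232, 69), (233, 108), (234, 146), (235, 179), (236, 210), (237, 226), (238, 232), (239, 233), (240, 231), (241, 230), (242, 231), (243, 233), (244, 231), (245, 230), (246, 226), (247, 223), (248, 213), (249, 183), (250, 172), (251, 189), (252, 194), (253, 196), (254, 195), (255, 196), (256, 195), (257, 193), (258, 178), (259, 156), (260, 147), (261, 146)]
pred rows [[317.67841771  42.17644955]
 [317.72660495  81.79783752]
 [317.85808719 217.05736252]
 [317.85971766 248.88832993]
 [282.50785326 248.91047289]
 [353.20669945 248.86046348]]
```

View pics/ov.png

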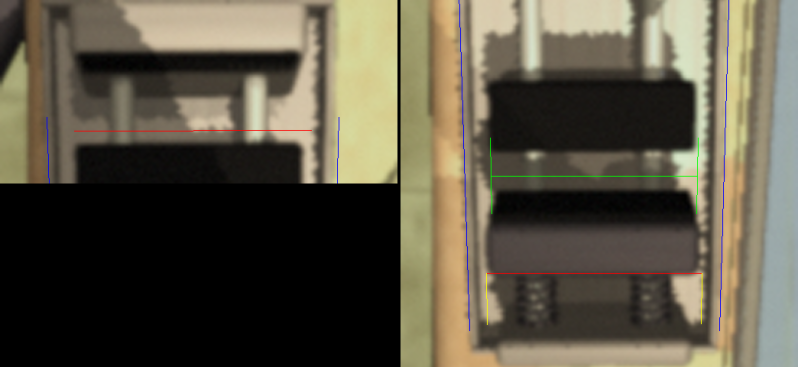

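```bash
python3 - <<'E'
from h import *
import pickle
c=pickle.load(open("w4.pkl","rb"))
yaw=np.radians(-58.4);M=Ro.from_euler('z',yaw).as_matrix().T
obs=np.array([16.6,46.8,209.2,231])
def pr(s,b,dz=0):
    X=np.array([[-.09,0,.053],[-.06-b,0,.045],[.06+b,0,.045],[.084,0,.069]])+[s,0,dz]
    return proj(c,X@M+[.4945,-.0955,0])[:,1]
f=lambda p:pr(*p)-obs
for n in (2,3):
    r=least_squares(f,[-.018,.012,0][:n]);print(r.x,f(r.x))
for dz in (0,.01):
  for i in(0,1,3):
    pass
# per-feature x in holder-guess frame for heights
for v,z in zip([16.6,46.8,73.5,186,209.2,222,229,231,233.5,249],[.053,.045,.045,.045,.045,.057,.069,.069,.069,.069]):
    p=plane(c,[[317.8,v]],z)[0]-[.4945,-.0955];print(v,z,np.round(1000*np.array([p@[np.cos(yaw),np.sin(yaw)],p@[-np.sin(yaw),np.cos(yaw)]]),1))
for uv,z in [([283,60],.045),([353,60],.045),([284.5,198],.045),([351,198],.045),([284,240],.069),([352,240],.069)]:
    p=plane(c,[uv],z)[0]-[.4945,-.0955];print(uv,np.round(1000*np.array([p@[np.cos(yaw),np.sin(yaw)],p@[-np.sin(yaw),np.cos(yaw)]]),1))
o=status.get_obs();print(-c["R"].T@c["t"],o["ee_pos"])
E
```

```text
[-0.01803475  0.01013501] [ 1.62827739 -0.26863989 -0.32889285 -1.38595013]
[-0.01793611  0.00920291  0.00487536] [ 0.10888593 -0.11590992 -0.14192243  0.13774356]
16.6 0.053 [-1.092e+02  1.000e-01]
46.8 0.045 [-88.    0.1]
73.5 0.045 [-66.7   0.1]
186 0.045 [30.5 -0. ]
209.2 0.045 [52.4 -0. ]
222 0.057 [61.9 -0. ]
229 0.069 [65.4 -0. ]
231 0.069 [67.2 -0. ]
233.5 0.069 [69.6 -0. ]
249 0.069 [84.1 -0.1]
[283, 60] [-77.6 -29.6]
[353, 60] [-77.6  30.2]
[284.5, 198] [ 41.7 -31.2]
[351, 198] [41.8 31. ]
[284, 240] [ 75.6 -30.4]
[352, 240] [75.6 30.7]
[ 0.48353001 -0.07689175  0.40060734] [ 0.5266789  -0.14501912  0.22143421]
```

```bash
python3 - <<'E'
from h import *
print(move([.545,.161,.2],Ro.from_euler('xyz',[np.pi,0,np.radians(121.6)])))
E
```

```text
(array([0.502 , 0.352 , 0.0435]), array([0.0012, 0.    , 0.0002]))
```

```bash
python3 -m pendant '[0.08,0.056,0,0,0,0,1,0.16,0.112,0,0,0,0,1,0.24,0.168,0.0,0,0,0,1,0.32,0.224,0,0,0,0,1,0.4,0.28,0.02,0,0,0,1,0.502,0.352,0.0435,0,0,0,1,0.502,0.352,0.0435,0,0,0,1,0.502,0.352,0.0435,0,0,0,1,0.502,0.352,0.0435,0,0,0,1]'; python3 - <<'E'
from h import *
import pickle
c=vision.camera("wrist");pickle.dump(c,open("w5.pkl","wb"));cv2.imwrite("pics/w5.png",c["pixels"][:,:,::-1])
hsv=cv2.cvtColor(c["pixels"],cv2.COLOR_RGB2HSV)
for s in silhouettes("whetstone",c)[:1]:
    print(s["extent"])
    m=rect(s["region"]);w=plane(c,m,.027).astype(np.float32)
    r=cv2.minAreaRect(w*1000);b=cv2.boxPoints(r);e=max([b[1]-b[0],b[2]-b[1]],key=np.linalg.norm)
    print(np.round(r[0],1),np.round(r[1],1),round(np.degrees(np.arctan2(e[1],e[0]))%180,2))
    def res(p):
        return 0
    reg=s["region"].astype(np.uint8)
    from scipy.optimize import minimize
    def iou(p):
        h=hullmask(c,blockpts(p[0]/1e3,p[1]/1e3,.0135,np.radians(p[2]),.18,.06,.027,0));return -(h&reg).sum()/(h|reg).sum()
    q=minimize(iou,[545,161,121.6],method='Nelder-Mead',options=dict(initial_simplex=[[545,161,121.6],[550,161,121.6],[545,166,121.6],[545,161,124]]));print(q.x,q.fun)
    p=q.x; print(move([p[0]/1e3,p[1]/1e3,.003],Ro.from_euler('xyz',[np.pi,0,np.radians(p[2])])))
o=status.get_obs();print(o["ee_pos"],o["eef_rot"],o["qpos"].round(2))
E
```

```text
time_s: 10.65
ee_pos: [0.5452, 0.1599, 0.2]
eef_rot: [3.14, 0.0, 2.122]
force: [0.5, 0.2, 0.6]
grip_width: 0.0941
grip_force: 0.0
[285.2, 117.2, 354.4, 304.7]
[543.7 160.1] [ 59.9 179.1] 121.43
[608.33333333 231.         109.6       ] 0.0
(array([0.0565, 0.1814, 0.395 ]), array([ 1.400e-03, -1.000e-04,  1.323e-01]))
[0.54539601 0.15929313 0.20030811] [3.13944646e+00 1.23076192e-04 2.12072538e+00] [ 0.22  0.34  1.48  0.    1.32 -0.33]<stdin>:15: RuntimeWarning: overflow encountered in scalar negative
```

View pics/w5.png

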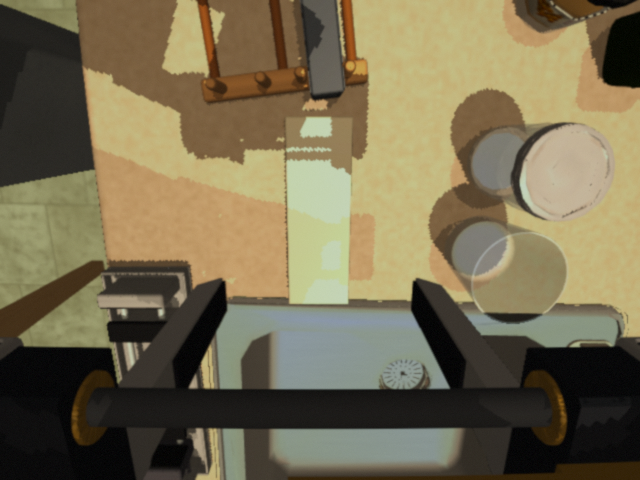

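```bash
python3 -m pendant '[0.003,-0.002,0.1,0,0,0,1,0.003,-0.002,0.19,0,0,0,1,0.003,-0.002,0.27,0,0,0,1,0.003,-0.002,0.34,0,0,0,1,0.003,-0.002,0.38,0,0,0,1,0.003,-0.002,0.395,0,0,0,1,0.003,-0.002,0.395,0,0,0,1,0.003,-0.002,0.395,0,0,0,1]'
python3 -m pendant '[0,0,0,0,0,0,0,0,0,0,0,0,0,0,0,0,0,0,0,0,-1,0,0,0,0,0,0,-1,0,0,0,0,0,0,-1,0,0,0,0,0,0,-1]' 60
```

```text
time_s: 11.55
ee_pos: [0.5446, 0.1614, 0.0037]
eef_rot: [3.138, 0.0, 2.122]
force: [-0.3, -0.1, -0.2]
grip_width: 0.0944
grip_force: 0.0
time_s: 12.15
ee_pos: [0.5438, 0.1618, 0.0025]
eef_rot: [3.14, -0.0, 2.122]
force: [-0.5, -0.5, 3.3]
grip_width: 0.0594
grip_force: 60.0
```

```bash
python3 -m pendant '[0,0,-0.04,0,0,0,-1,0,0,-0.12,0,0,0,-1,0,0,-0.2,0,0,0,-1,0,0,-0.24,0,0,0,-1,0,0,-0.24,0,0,0,-1,0,0,-0.24,0,0,0,-1]'
python3 - <<'E'
from h import *
for z in (.12,.063): print(move([.4791,-.0705,z],Ro.from_euler('xyz',[np.pi,0,np.radians(121.6)])))
print(status.get_obs()["grip_width"])
E
```

```text
time_s: 12.75
ee_pos: [0.5428, 0.1614, 0.1207]
eef_rot: [-3.141, -0.001, 2.122]
force: [-0.0, 1.2, -7.7]
grip_width: 0.0597
grip_force: 60.0
(array([-0.3283, -0.3516,  0.0013]), array([-0.0003, -0.0006,  0.0001]))
(array([-0.3284, -0.3516,  0.1153]), array([-0.0003, -0.0006,  0.0001]))
0.05966036871354071
```

```bash
python3 -m pendant '[-0.03,-0.03,0,0,0,0,-1,-0.09,-0.09,0,0,0,0,-1,-0.15,-0.16,0,0,0,0,-1,-0.21,-0.22,0,0,0,0,-1,-0.27,-0.29,0,0,0,0,-1,-0.31,-0.33,0,0,0,0,-1,-0.328,-0.3516,0,0,0,0,-1,-0.328,-0.3516,0,0,0,0,-1,-0.328,-0.3516,0,0,0,0,-1,-0.328,-0.3516,0,0,0,0,-1]'
python3 - <<'E'
from h import *
print(move([.4791,-.0705,.063],Ro.from_euler('xyz',[np.pi,0,np.radians(121.6)])))
import pickle
c=vision.camera("wrist");pickle.dump(c,open("w6.pkl","wb"));cv2.imwrite("pics/w6.png",c["pixels"][:,:,::-1])
c=vision.camera("scene");pickle.dump(c,open("s6.pkl","wb"))
E
```

```text
time_s: 13.75
ee_pos: [0.4799, -0.0691, 0.1215]
eef_rot: [3.141, -0.001, 2.124]
force: [0.9, 0.0, -6.1]
grip_width: 0.0594
grip_force: 60.0
(array([-0.0016, -0.0028,  0.1169]), array([ 0.0007, -0.0006,  0.0008]))
```

View pics/w6.png

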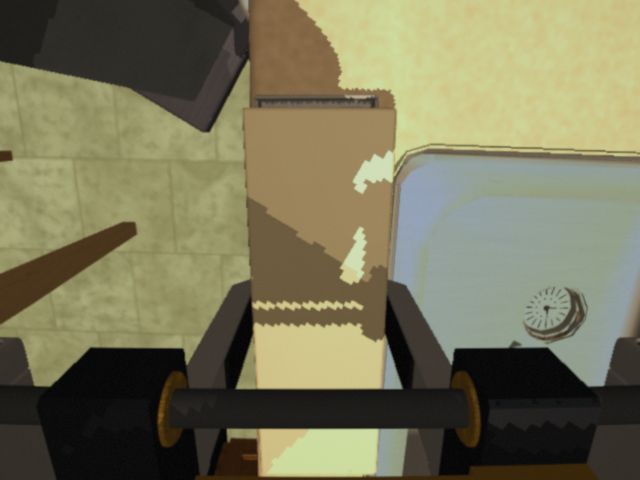

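```bash
cat > ho.py <<'E'
from h import *
yaw=np.radians(-58.4);O=np.array([.4851,-.0802]);ex=np.array([np.cos(yaw),np.sin(yaw)]);ey=np.array([-ex[1],ex[0]])
def toh(p): d=np.asarray(p)[...,:2]-O; return np.round(1000*np.stack([d@ex,d@ey],-1),1)
def st():
    o=status.get_obs();f=o["force"]
    print("TCP h",toh(o["ee_pos"]),"z",round(1000*o["ee_pos"][2],1),"F h",np.round([f[:2]@ex,f[:2]@ey,f[2]],1),"M",np.round(o["moment"],2),"yaw",round(np.degrees(o["eef_rot"][2]),2))
if __name__=="__main__": st()
E
python3 - <<'E'
from ho import *
import pickle
st()
c=pickle.load(open("w6.pkl","rb"))
print(toh(plane(c,[[245.5,108],[395,108],[320,108],[258,470],[379,470]],.146)))
E
```

```text
TCP h [-12.    1.3] z 121.8 F h [ 0.7  0.2 -6.6] M [-0.01 -0.01  0.02] yaw 121.68
[[-100.   -27.7]
 [-100.    29.6]
 [-100.     0.9]
 [  76.3  -30.9]
 [  76.3   31.6]]
```

```bash
python3 -m pendant '[0,-0.002,0.03,0,0,0,-1,0,-0.002,0.06,0,0,0,-1,0,-0.002,0.09,0,0,0,-1,0,-0.002,0.11,0,0,0,-1,0,-0.002,0.118,0,0,0,-1,0,-0.002,0.125,0,0,0,-1,0,-0.002,0.125,0,0,0,-1,0,-0.002,0.125,0,0,0,-1]'; python3 ho.py
```

```text
time_s: 14.65
ee_pos: [0.4793, -0.0707, 0.06]
eef_rot: [3.139, 0.0, 2.122]
force: [-0.0, -0.8, -6.7]
grip_width: 0.0598
grip_force: 60.0
TCP h [-11.1   0. ] z 60.0 F h [ 0.7 -0.5 -6.7] M [-0.03 -0.02  0.01] yaw 121.6
```

```bash
python3 -m pendant '[-0.002,0,0.002,0,0,0,-1,-0.004,0,0.002,0,0,0,-1,-0.006,0,0.002,0,0,0,-1,-0.008,0,0.002,0,0,0,-1,-0.01,0,0.002,0,0,0,-1,-0.01,0,0.002,0,0,0,-1]'; python3 ho.py
```

```text
time_s: 15.25
ee_pos: [0.481, -0.074, 0.0584]
eef_rot: [3.141, -0.003, 2.123]
force: [-6.3, 9.2, -1.9]
grip_width: 0.0596
grip_force: 60.0
TCP h [-7.4 -0.3] z 58.4 F h [-11.1  -0.6  -1.9] M [1.5  0.87 0.24] yaw 121.63
```

```bash
python3 -m pendant '[-0.002,0,0,0,0,0,-1,-0.004,0,0,0,0,0,-1,-0.006,0,0,0,0,0,-1,-0.008,0,0,0,0,0,-1,-0.01,0,0,0,0,0,-1,-0.012,0,0,0,0,0,-1,-0.014,0,0,0,0,0,-1,-0.016,0,0,0,0,0,-1,-0.018,0,0,0,0,0,-1,-0.02,0,0,0,0,0,-1,-0.021,0,0,0,0,0,-1,-0.021,0,0,0,0,0,-1]'; python3 ho.py
python3 - <<'E'
from ho import *
c=vision.camera("wrist");cv2.imwrite("pics/w7.png",c["pixels"][:,:,::-1])
import pickle;pickle.dump(c,open("w7.pkl","wb"))
for s in silhouettes("whetstone",c)[:1]:
    m=rect(s["region"]);top=m[:,1].min();print(top,toh(plane(c,[[320,top]],.083)))
E
```

```text
time_s: 16.45
ee_pos: [0.4862, -0.0826, 0.0584]
eef_rot: [3.141, -0.003, 2.123]
force: [-7.9, 12.9, -0.1]
grip_width: 0.0596
grip_force: 60.0
TCP h [ 2.6 -0.3] z 58.4 F h [-15.1   0.   -0.1] M [1.95 1.12 0.33] yaw 121.64
107 [[-85.5  -0.7]]
```

View pics/w7.png

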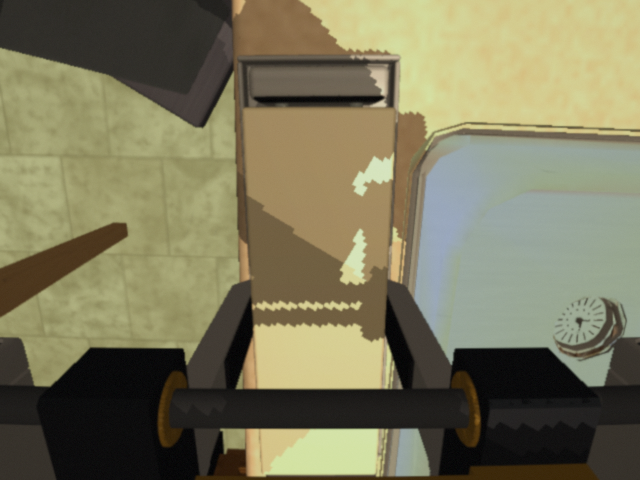

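```bash
python3 -m pendant '[0,0,0.003,0,0,0,-1,0,0,0.006,0,0,0,-1,0,0,0.009,0,0,0,-1,0,0,0.012,0,0,0,-1,0,0,0.015,0,0,0,-1,0,0,0.018,0,0,0,-1,0,0,0.018,0,0,0,-1]'; python3 ho.py
```

```text
time_s: 17.25
ee_pos: [0.4863, -0.0825, 0.0493]
eef_rot: [3.141, -0.003, 2.123]
force: [-6.8, 12.9, 0.3]
grip_width: 0.0597
grip_force: 60.0
TCP h [ 2.6 -0.2] z 49.3 F h [-14.6   0.9   0.3] M [2.06 1.03 0.41] yaw 121.65
```

```bash
python3 -m pendant '[0,0,0.001,0,0,0,-1,0,0,0.002,0,0,0,-1,0,0,0.002,0,0,0,-1]'; python3 ho.py;  python3 -m pendant '[0,0,0.001,0,0,0,-1,0,0,0.002,0,0,0,-1,0,0,0.002,0,0,0,-1]'; python3 ho.py
```

```text
time_s: 17.55
ee_pos: [0.4863, -0.0825, 0.0484]
eef_rot: [3.141, -0.003, 2.123]
force: [-8.1, 12.8, -0.3]
grip_width: 0.0597
grip_force: 60.0
TCP h [ 2.6 -0.2] z 48.4 F h [-15.1  -0.2  -0.3] M [1.94 1.02 0.32] yaw 121.65
time_s: 17.85
ee_pos: [0.4864, -0.0826, 0.0475]
eef_rot: [3.141, -0.003, 2.123]
force: [-7.5, 12.2, 0.7]
grip_width: 0.0592
grip_force: 60.0
TCP h [ 2.7 -0.1] z 47.5 F h [-14.3   0.    0.7] M [2.03 1.07 0.41] yaw 121.64
```

```bash
for i in 1 2 3; do :; done; python3 -m pendant '[0,0,0.001,0,0,0,-1,0,0,0.001,0,0,0,-1]' | grep -E "pos|force"; python3 ho.py;  python3 -m pendant '[0,0,0.001,0,0,0,-1,0,0,0.001,0,0,0,-1]'| grep -E "pos|force"; python3 ho.py;python3 -m pendant '[0,0,0.001,0,0,0,-1,0,0,0.001,0,0,0,-1]'| grep -E "pos|force"; python3 ho.py
```

```text
ee_pos: [0.4864, -0.0826, 0.0475]
force: [-10.5, 13.1, 7.8]
grip_force: 60.0
TCP h [ 2.8 -0.1] z 47.5 F h [-16.7  -2.1   7.8] M [2.2  1.56 0.41] yaw 121.64
ee_pos: [0.4864, -0.0826, 0.0475]
force: [-13.8, 12.2, 15.4]
grip_force: 60.0
TCP h [ 2.8 -0.1] z 47.5 F h [-17.6  -5.3  15.4] M [2.32 2.26 0.4 ] yaw 121.65
ee_pos: [0.4864, -0.0827, 0.0474]
force: [-17.7, 12.3, 22.9]
grip_force: 60.0
TCP h [ 2.8 -0.1] z 47.4 F h [-19.7  -8.6  22.9] M [2.46 2.86 0.38] yaw 121.64
```

```bash
python3 -m pendant '[0,0,-0.002,0,0,0,-1,0.001,0,-0.002,0,0,0,-1,0.002,0,-0.002,0,0,0,-1,0.003,0,-0.002,0,0,0,-1,0.004,0,-0.002,0,0,0,-1,0.005,0,-0.002,0,0,0,-1,0.006,0,-0.002,0,0,0,-1,0.007,0,-0.002,0,0,0,-1,0.007,0,-0.002,0,0,0,-1]' >/dev/null; python3 ho.py
python3 -m pendant '[0.001,0,0,0,0,0,-1,0.002,0,0,0,0,0,-1,0.002,0,0,0,0,0,-1]'>/dev/null; python3 ho.py
```

```text
TCP h [-0.2 -0. ] z 47.5 F h [-9.8 -0.2  4. ] M [1.46 1.07 0.26] yaw 121.63
TCP h [-1.1 -0.1] z 47.5 F h [-9.8 -1.5  4.2] M [1.39 1.15 0.21] yaw 121.63
```

```bash
python3 -m pendant '[0.001,0,0,0,0,0,-1,0.001,0,0,0,0,0,-1]'>/dev/null; python3 ho.py
python3 -m pendant '[0.001,0,0,0,0,0,-1,0.001,0,0,0,0,0,-1]'>/dev/null; python3 ho.py
python3 -m pendant '[0.001,0,0,0,0,0,-1,0.001,0,0,0,0,0,-1]'>/dev/null; python3 ho.py
python3 -m pendant '[0.001,0,0,0,0,0,-1,0.001,0,0,0,0,0,-1]'>/dev/null; python3 ho.py
```

```text
TCP h [-1.6 -0. ] z 47.5 F h [-9.5 -0.9  2.7] M [1.31 1.05 0.22] yaw 121.63
TCP h [-1.9 -0. ] z 47.5 F h [-8.1 -0.2  2.2] M [1.07 0.96 0.27] yaw 121.63
TCP h [-1.9 -0.1] z 47.5 F h [-5.2 -2.   4.1] M [0.65 0.84 0.28] yaw 121.62
TCP h [-1.9 -0. ] z 47.5 F h [-0.8 -2.2  4.5] M [-0.08  0.66  0.27] yaw 121.62
```

```bash
python3 -m pendant '[0.001,0,0,0,0,0,-1,0.001,0,0,0,0,0,-1,0.001,0,0,0,0,0,0.5,0.001,0,0,0,0,0,0.8,0.001,0,0,0,0,0,0.8,0.001,0,0,0,0,0,0.8,0.001,0,0,0,0,0,0.8]'; python3 -m pendant '[0,0,-0.03,0,0,0,0.8,0,0,-0.1,0,0,0,0.8,0,0,-0.18,0,0,0,0.8,0,0,-0.26,0,0,0,0.8,0,0,-0.3,0,0,0,0.8,0,0,-0.3,0,0,0,0.8]'
python3 - <<'E'
from ho import *
c=vision.camera("wrist")
im=[c["pixels"]]
for s in silhouettes("whetstone",c)[:1]:
    w=plane(c,rect(s["region"]),.072).astype(np.float32)
    r=cv2.minAreaRect(w*1000);b=cv2.boxPoints(r);e=max([b[1]-b[0],b[2]-b[1]],key=np.linalg.norm)
    print(toh(np.array(r[0])/1e3),r[1],np.degrees(np.arctan2(e[1],e[0]))%180)
c=vision.camera("scene");s=cv2.resize(c["pixels"][260:350,290:420],(640,443))
cv2.imwrite("pics/f.png",cv2.resize(np.vstack([im[0][:,:,::-1],s[:,:,::-1]]),(416,600)))
E
```

```text
time_s: 21.15
ee_pos: [0.4835, -0.0778, 0.047]
eef_rot: [3.14, -0.0, 2.122]
force: [-0.5, -0.5, -0.8]
grip_width: 0.0848
grip_force: 0.0
time_s: 21.75
ee_pos: [0.4843, -0.0782, 0.1998]
eef_rot: [3.136, 0.003, 2.122]
force: [-1.0, -0.2, -0.7]
grip_width: 0.0847
grip_force: 0.0
```

View pics/f.png

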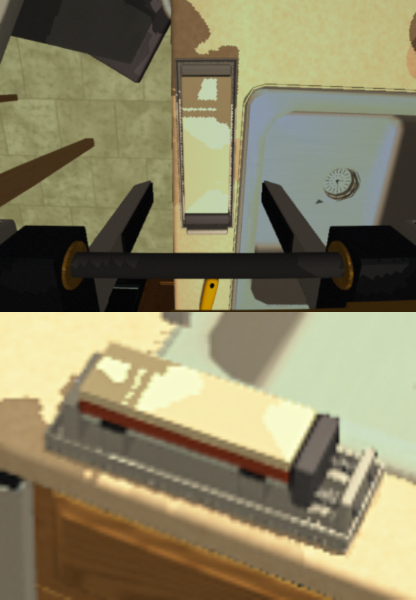

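The stone sits level and cream side up between the stop (top of the wrist picture) and the jaw (about 205, 222), and the gripper is clear of it.

```bash
python3 -m pendant '[0,0,0,0,0,0,0.8,0,0,0,0,0,0,0.8,0,0,0,0,0,0,0.8]' | head -2; python3 -c "
from station import order;print(order.hand_in())"
```

```text
time_s: 22.2
ee_pos: [0.4831, -0.078, 0.1964]
the job is handed in; nothing more can be done
None
```

The whetstone is clamped in the holder, cream side up and against the fixed stop, after being laid flat and let go on the worktop first; I handed the job in at about 22 s, but no verdict came back.

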